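Uncover the projector's tall lamp and hold its dead-man handle at lit

ROBOT

A 6-joint arm with a two-finger parallel gripper is mounted at the origin on the work surface. World frame = base frame: x ahead of the robot, y to its left, z up, the work surface at z = 0. Lengths are in mm, angles in rad, forces in N, time in s.
With the tool pointing down it reaches from about 275 to 850 mm from the base axis. Payload 5.2 kg.
Tool frame: the origin (TCP) lies between the finger pads; the fingertips stand 11 mm ahead of it and the grasp point (between the pads) lies 8 mm behind it; y points along the fingers, z is the direction in which the jaws open and shut, and the axes are right-handed (so a half turn about y gives the same grasp; the last joint's range is limited). The gripper opens to 85 mm and grips with 20 to 120 N. Pads are 22 mm wide; open, the fingers measure 114 mm over their backs; the gripper's body (76 mm by 85 mm) begins 54 mm behind the grasp point. The pads swing forward as they close: fully open they stand 13 mm farther back than shut.
Start: joints at [-1.423, 0.259, 1.535, -0, 1.348, -0.203], TCP at [189.028, -516.501, 242.31] pointing down, gripper open.
Joint ranges: [-3.14, 3.14], [-0.91, 2.08], [0.19, 2.58], [-1.22, 4.36], [0.22, 2.71], [-3.12, 3.12]. Speed limits (rad/s): [2.57, 2.57, 3.14, 3.14, 3.14, 3.14].

INTERFACE

Orientations are given as a 3x3 rotation matrix whose columns are the frame's x, y, z axes.
In Python, from workcell import env gives the robot as it stands.
- The arm moves only by the tool play_rows, never from a script. Its argument "steps" is a list of rows, each a list of 5 numbers: the shift along the world's x, y, z in cm, then the turn about the world's z in degrees, then the closure, from 0 (fully open) to 1 (shut). A call has 1 to 8 rows; each row shifts and turns the pose as measured when the row begins; what a row does not reach is not made up. A row lasts 1/10 s, in which the tool goes at most 50 mm and 8.59 degrees, less where a joint would pass 70% of its speed; a pose out of reach is approached as far as the arm can. A call with a gripper value outside its range is refused whole. The fingers move at their own pace and stop on an object; "force" is the grip in N (left out, the last holds). Time passes only in rows, so rows that do not move let the fingers close. It gives the time, the measured TCP pose, the force and the opening at its end, in the units of the state.
- env.observe(): the state, without advancing time (a new reading comes with each control period).
- env.get_image(name): name is "scene" or "top" or "wrist"; returns the picture (400x640x3 uint8, blue, green, red); there is no depth.
- env.get_calibration(name): a dict with "intrinsics" (3x3 intrinsics, pixels), "D" ([k1, k2, p1, p2, k3] as OpenCV has them; the pictures are not rectified), "eye" and "attitude" of the camera in the world. Camera axes: x right, y down, z forward; pixel columns grow to the right and rows downward; lengths in mm; the calibration is good to about 2 mm. A picture is of the moment at which its call begins: read the wrist's pose just before it. get_calibration takes no time and is no camera call; for the wrist camera it gives the pose at the moment of the call.
- env.hand_in(): hands the job in, once; it reports no verdict.
The state is a dict: "t": time; "qpos": joint angles; "joint_vel": joint speeds; "joint_torque": joint torques, N m; "position": TCP position; "ee_rot": TCP orientation; "wrist_force": force on the tool from outside, world axes, zero at the start; "torque": the same for the moment, N m; "width": finger opening in mm.
Only numpy, scipy, OpenCV 4.12 (cv2) and the standard library are available. Lean on these libraries where they do the work, as an engineer would, in place of code of your own. Each camera call takes 0.05 s, during which the arm holds its last target.

TASK

On the profile projector's bench, pull the dust cap of the taller lamp column straight up to its stop, so that its light window is clear, and let go of it; leave the shorter column's cap shut. Then push the spring-loaded dead-man handle on the control box down to the middle of its travel, where the lamp burns, never pushing it right through to the bottom (that cuts the lamp), and finish while still holding it there. Leave everything else on the bench where it is.

Things in the scene. Friction and masses are not known exactly. Their poses are not given: they have to be found in the camera images.
- stage: fixed slotted aluminium plate, 180 (its x) x 200 (its y) x 20 mm high, that carries both lamp columns; origin under its centre, z up.
- tall_lamp: the taller, slimmer lamp column, fixed upright on the stage: 56 x 56 x 20 mm cream foot with a dark post of 28 mm diameter, closed by a black cap; 120 mm from its underside to the top of the shut cap. Origin at the centre of its underside (on the stage), z up.
- tall_lamp_cap_top (a point): centre of the flat top of the tall column's cap. The cap is a black ribbed upright cylinder, 36 mm diameter, 55 mm long downward from this point; it can be gripped across its sides from above. It moves with the cap.
- tall_lamp_cap (a joint): how far the tall column's cap is pulled straight up, m: 0 shut, 0.030 at its top stop (captive: it cannot come off). Push fit: about 6 N moves it, and it stays where it is left.
- short_lamp: the shorter, wider lamp column, fixed on the same stage 110 mm or so from the tall one: 56 x 56 x 20 mm foot, 75 mm from its underside to the top of its black cap (46 mm diameter, 35 mm long). Origin at the centre of its underside. Leave it shut.
- short_lamp_cap (a joint): how far the short column's cap is pulled up, m: 0 shut (as it starts), 0.020 at its stop. Leave at 0.
- control_box: fixed cream box 170 (its x) x 80 (its y) x 34 mm high. Origin under its centre, z up. The handle's hinge lies across it at its x = +65 mm, z = 45 mm; the handle runs from there towards its -x end, sloping up, with its bar across the end. A steel index plate (14 mm wide, top 83 mm above the table) stands beside the handle at x = +5 mm, y = +33 mm.
- handle_bar (a point): centre of the black rubber cross bar at the handle's free end, 24 mm diameter and 64 mm long, lying along the box's y, 110 mm from the hinge axis. This point is 82 mm above the table at rest, 66 mm at the middle of the travel and 49 mm at the bottom stop (its highest line is 12 mm higher). Seen from above the bar's centre lies at the box's x = -39 mm at rest and -43 mm at mid travel. Push it down from above.
- handle (a joint): dead-man handle angle, rad: 0 at rest (sloping 0.34 rad up from level), 0.15 at the middle, 0.30 at the bottom stop. The spring always returns it to 0; the downward push at the bar is about 3.5 N to start, 6.5 N at the middle, 9.5 N at the bottom.
- ring_gauge: steel ring, 32 mm outside, 14 mm high, lying on the stage near one edge; origin under its centre. Leave alone.
- gauge_block: small steel block 35 x 9 x 20 mm lying on the stage near the opposite edge; origin under its centre. Leave alone.
- marker: marker pen 130 x 12 x 12 mm lying on the table beside the control box; origin under its centre. Leave alone.
- v_block: dark steel V-block 50 x 46 x 29 mm on the table; origin under its centre. Leave alone.
- blower: black rubber air blower, 60 mm wide, 95 mm tall, standing on the table; origin under its centre. Leave alone.
- screwdriver: screwdriver 170 mm long lying on the table; origin under its middle. Leave alone.
- plug_gauge: steel plug gauge, 26 mm wide, 85 mm tall, standing on the table; origin under its centre. Leave alone.

How it is judged:
By the outcome, as a careful person would: the job done as asked, in the order asked, and still so for the second after the job is handed in, while the arm keeps its last pose, push and grip.
It also fails if it takes over 45 s, if anything falls off the work surface, if the arm or the gripper's body presses on something with over 40 N, if the wrist force passes 120 N, or if a joint passes its speed limit or range.

## Working session

There is one attempt and no reset: what is moved stays moved. The work goes in short steps, Python scripts to look and compute and a tool call to move; the robot and the scene stay as the last step left them, time stands still between calls to the robot, and variables do not carry over. Pictures are saved under pics/ and viewed, and the job is handed in when it is done.

Besides the shell and the picture viewer there is one more tool, called after ">>>" in YAML: its name, and indented under it one key for each argument. play_rows: Moves the arm, as the interface text tells. Its arguments: {"type":"object","properties":{"steps":{"type":"array"},"force":{"type":"number"}},"required":["steps"]}

```bash
mkdir -p pics; python3 - <<'E'
from workcell import env
import cv2,numpy as np
s=env.observe();print({k:np.round(v,3).tolist() for k,v in s.items()})
for n in("scene","top","wrist"):
    c=env.get_calibration(n);print(n,{k:np.round(v,3).tolist() for k,v in c.items()})
    cv2.imwrite(f"pics/{n}0.png",env.get_image(n))
E
```

```text
{'t': 0.0, 'qpos': [-1.423, 0.259, 1.536, 0.0, 1.348, -0.203], 'joint_vel': [-0.001, -0.0, -0.0, 0.001, 0.0, -0.002], 'joint_torque': [0.001, -44.603, -29.057, -0.0, 0.012, -0.0], 'position': [188.966, -515.991, 241.459], 'ee_rot': [[-0.939, -0.0, 0.344], [-0.344, 0.002, -0.939], [-0.0, -1.0, -0.002]], 'wrist_force': [-0.155, 0.039, -0.402], 'torque': [0.04, 0.015, 0.071], 'width': 85.581}
scene {'intrinsics': [[389.78, 0.0, 322.639], [0.0, 389.78, 204.114], [0.0, 0.0, 1.0]], 'D': [0.012, 0.0, 0.0, 0.0, 0.0], 'eye': [1199.335, -84.821, 769.117], 'attitude': [[0.139, 0.7, -0.701], [0.99, -0.107, 0.089], [-0.013, -0.706, -0.708]]}
top {'intrinsics': [[430.706, 0.0, 319.591], [0.0, 430.706, 199.911], [0.0, 0.0, 1.0]], 'D': [-0.011, 0.0, 0.0, 0.0, 0.0], 'eye': [278.903, 10.766, 1260.427], 'attitude': [[-0.021, -0.977, 0.212], [-1.0, 0.02, -0.008], [0.003, -0.212, -0.977]]}
wrist {'intrinsics': [[342.18, 0.0, 317.093], [0.0, 342.18, 201.435], [0.0, 0.0, 1.0]], 'D': [-0.034, 0.0, 0.0, 0.0, 0.0], 'eye': [252.783, -492.207, 372.851], 'attitude': [[0.343, -0.904, -0.255], [-0.939, -0.331, -0.091], [-0.002, 0.271, -0.963]]}
```

View pics/scene0.png

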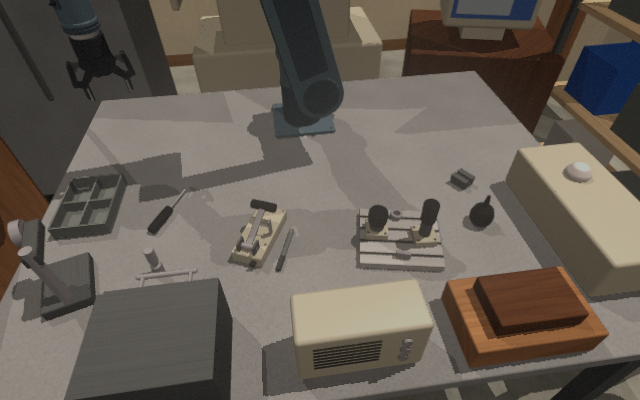

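View pics/top0.png

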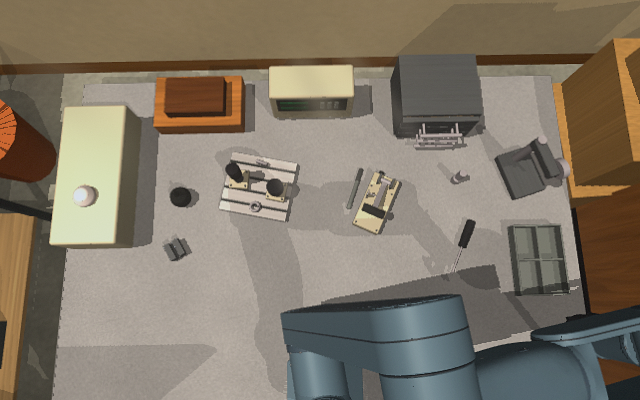

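View pics/wrist0.png

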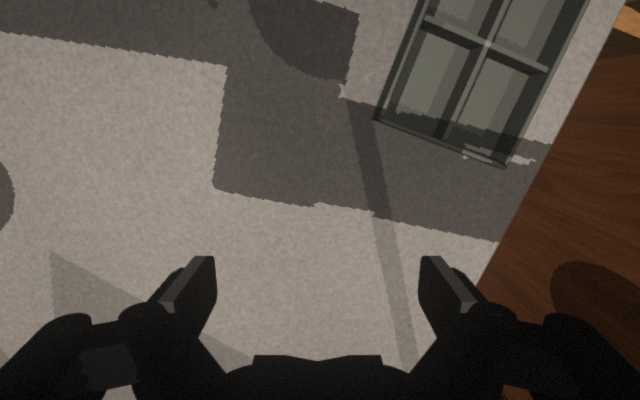

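In the scene view, the tall lamp is at about (429,220), the short one at (377,222) and the handle bar at (263,206). In the top view they are at about (235,172), (276,187) and (373,211). I'll zoom in on both.

```bash
python3 - <<'E'
import cv2
a=cv2.imread("pics/top0.png");b=cv2.imread("pics/scene0.png")
cv2.imwrite("pics/topz.png",cv2.resize(a[145:245,210:410],None,fx=4,fy=4,interpolation=cv2.INTER_CUBIC))
cv2.imwrite("pics/scz.png",cv2.resize(b[190:280,225:455],None,fx=3.4,fy=3.4,interpolation=cv2.INTER_CUBIC))
E
```

```text
(no output)
```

View pics/topz.png

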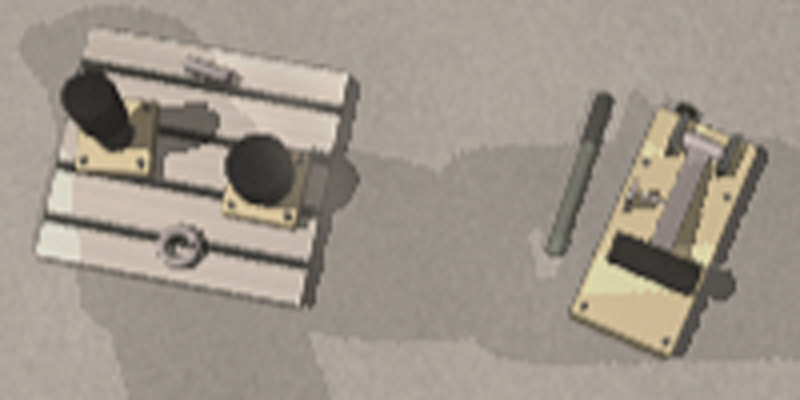

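View pics/scz.png

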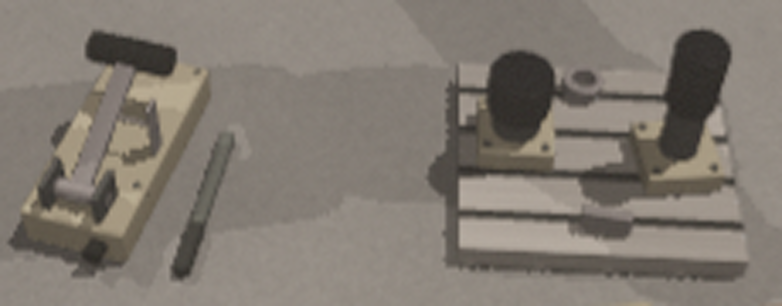

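```bash
cat > h.py <<'E'
import numpy as np,cv2
from workcell import env
def ray(n,p,c=None):
    c=c or env.get_calibration(n)
    K=np.array(c["intrinsics"]);D=np.array(c["D"])
    u=cv2.undistortPoints(np.array([[p]],float),K,D)[0,0]
    d=np.array(c["attitude"])@[u[0],u[1],1];return np.array(c["eye"]),d/np.linalg.norm(d)
def onz(n,p,z,c=None):
    e,d=ray(n,p,c);return e+d*(z-e[2])/d[2]
def tri(r):
    A=sum(np.eye(3)-np.outer(d,d) for e,d in r);b=sum((np.eye(3)-np.outer(d,d))@e for e,d in r)
    x=np.linalg.solve(A,b);return x,[np.linalg.norm(np.cross(x-e,d)) for e,d in r]
def T(x,y):return(210+(x-1.5)/4,145+(y-1.5)/4)
def S(x,y):return(225+(x-1.2)/3.4,190+(y-1.2)/3.4)
E
python3 - <<'E'
from h import *
np.set_printoptions(precision=1,suppress=True)
for nm,t,s,z in [("cap",(88,90),(703,42),140),("short",(258,165),(520,70),95),("bar",(655,264),(131,53),82)]:
    print(nm,tri([ray("top",T(*t)),ray("scene",S(*s))]),onz("top",T(*t),z),onz("scene",S(*s),z))
for n,p,z in [("stage corners",(88,30),20),("",(355,73),20),("",(305,306),20),("",(38,258),20)]:print(n,onz("top",T(*p),z))
for p in [(460,66),(720,66),(748,255),(458,248)]:print("s",onz("scene",S(*p),20))
for p in [(662,105),(765,150),(672,355),(573,312)]:print("box",onz("top",T(*p),34))
for p in [(612,248),(698,280)]:print("barends",onz("top",T(*p),82))
for p in [(90,46),(174,60)]:print("barends s",onz("scene",S(*p),82))
E
```

```text
cap (array([614.8, 236. , 147.8]), [np.float64(0.244568490304892), np.float64(0.2445684903049011)]) [617.3 237.8 140. ] [607.5 239.7 140. ]
short (array([573.7, 126.9,  96. ]), [np.float64(0.31552322891707235), np.float64(0.3155232289169951)]) [574.  127.3  95. ] [572.7 126.9  95. ]
bar (array([ 500.5, -146.8,   82. ]), [np.float64(1.0229363490857128), np.float64(1.022936349085699)]) [ 500.5 -147.9   82. ] [ 500.7 -145.8   82. ]
stage corners [700.6 263.2  20. ]
 [662.7  62.1  20. ]
 [486.3 100.4  20. ]
 [526. 296.  20.]
s [491.6 104.9  20. ]
s [522.3 305.8  20. ]
s [698.9 262.9  20. ]
s [663.8  67.4  20. ]
box [ 629.  -165.2   34. ]
box [ 593.2 -239.4   34. ]
box [ 443.  -163.3   34. ]
box [475.6 -93.5  34. ]
barends [ 512.5 -118.4   82. ]
barends [ 488.6 -177.2   82. ]
barends s [ 488.8 -175.5   82. ]
barends s [ 512.7 -115.    82. ]
```

>>> play_rows:
  steps:
    - [1.5,4,0.5,0,0]
    - [2.2,4,0.5,0,0]
    - [2.2,4,0,0,0]
    - [2.2,4,0,0,0]
    - [2.2,4,0,0,0]
    - [2.2,4,0,0,0]
    - [2.2,4,0,0,0]
    - [2.2,4,0,0,0]

```text
t: 0.95
position: [358.1, -188.5, 248.8]
ee_rot: [[-0.943, -0.001, 0.333], [-0.333, 0.004, -0.943], [-0.001, -1.0, -0.004]]
wrist_force: [1.0, -0.3, 1.1]
width: 85.3
```

```bash
python3 - <<'E'
from h import *
s=env.observe();print(s["t"],s["position"],s["qpos"],s["wrist_force"])
E
```

```text
0.95 [ 358.12485344 -188.52199118  248.7679834 ] [-0.76379194 -0.01400151  1.83576417  0.00224928  1.32299816  0.46739731] [ 1.0435325  -0.25292621  1.14043087]
```

>>> play_rows:
  steps:
    - [2,4.3,0,0,0]
    - [2,4.3,0,0,0]
    - [2,4.3,0,0,0]
    - [2,4.3,0,0,0]
    - [2,4.3,0,0,0]
    - [2,4.3,0,0,0]
    - [2,4.3,0,0,0]
    - [2,4.3,0,0,0]

```text
t: 1.75
position: [520.9, 171.7, 248.6]
ee_rot: [[-0.943, 0.001, 0.333], [-0.333, 0.002, -0.943], [-0.002, -1.0, -0.001]]
wrist_force: [0.7, -1.2, 0.9]
width: 85.6
```

>>> play_rows:
  steps:
    - [1,4,0,0,0]
    - [0,1,0,0,0]
    - [0,0,0,0,0]

```text
t: 2.05
position: [531.7, 229.3, 246.5]
ee_rot: [[-0.941, -0.001, 0.339], [-0.339, 0.003, -0.941], [-0.0, -1.0, -0.003]]
wrist_force: [-0.0, -1.6, -0.2]
width: 85.8
```

```bash
python3 - <<'E'
from h import *
import pickle
c=env.get_calibration("wrist");im=env.get_image("wrist");pickle.dump(c,open("w1.pkl","wb"))
cv2.imwrite("pics/w1.png",im);print(c["eye"])
s=env.observe();print(s["t"],s["position"],s["qpos"],s["wrist_force"])
def proj(p):
    R=np.array(c["attitude"]);q=R.T@(np.array(p)-c["eye"]);q=q/q[2]
    K=np.array(c["intrinsics"]);return (K@q)[:2]
print(proj((612,238,140)))
E
```

```text
[595.69974562 252.68646851 377.81864739]
2.1 [531.60044251 228.52246135 246.51369292] [0.21160593 0.30723597 1.45801676 0.00288951 1.37668081 1.43687609] [-0.53952329 -0.09142714 -0.5914942 ]
[347.47578382  88.92622507]
```

View pics/w1.png

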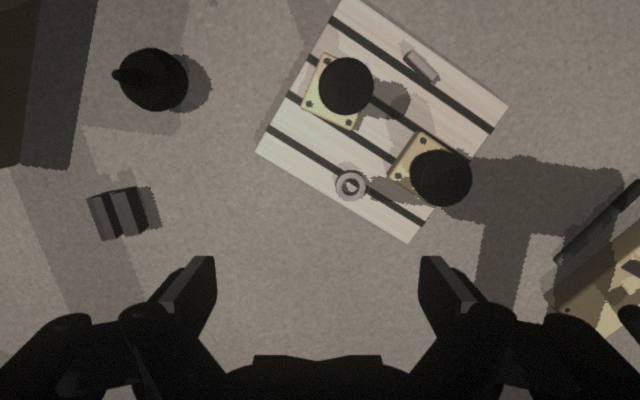

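The wrist view shows the tall cap at about (346,86), close to the predicted (347,89). The short cap is at (441,178). Next I'll measure the cap centre with a mask.

```bash
python3 - <<'E'
from h import *
import pickle
c=pickle.load(open("w1.pkl","rb"));im=cv2.imread("pics/w1.png")
g=im.max(2)
cv2.imwrite("pics/w1z.png",cv2.resize(np.clip(im[40:220,290:490].astype(int)*2,0,255).astype(np.uint8),None,fx=3,fy=3))
m=(g<32).astype(np.uint8)
for th in(25,32,40):
  m=(g<th).astype(np.uint8)
  cs,_=cv2.findContours(m,cv2.RETR_EXTERNAL,cv2.CHAIN_APPROX_NONE)
  for k in cs:
    a=cv2.contourArea(k)
    if 800<a<6000:
        (x,y),r=cv2.minEnclosingCircle(k);b=cv2.boundingRect(k);print(th,a,x,y,r,b)
for p in[(346,86),(441,178)]:
  for z in(95,140):print(p,onz("",p,z,c))
E
```

```text
25 3139.5 149.52362060546875 80.70472717285156 37.54669952392578 (113, 49, 75, 62)
32 1392.0 441.4772033691406 177.08042907714844 29.88502311706543 (412, 154, 60, 52)
32 3262.5 149.86314392089844 80.17518615722656 37.75886154174805 (113, 48, 75, 63)
40 883.0 597.5 218.0 56.26953887939453 (556, 180, 84, 77)
40 2602.5 440.99786376953125 175.6968994140625 31.23322296142578 (411, 147, 61, 59)
40 2024.0 362.5 92.0 43.9915771484375 (323, 58, 78, 61)
40 3317.0 149.5 81.5 38.24274444580078 (112, 48, 76, 63)
40 3841.0 20.0 75.0 77.6209716796875 (0, 0, 41, 151)
(346, 86) [617.08927773 237.13693114  95.        ]
(346, 86) [613.68593444 239.61105789 140.        ]
(441, 178) [575.48398417 135.03976365  95.        ]
(441, 178) [578.7005658  153.75883245 140.        ]
```

View pics/w1z.png

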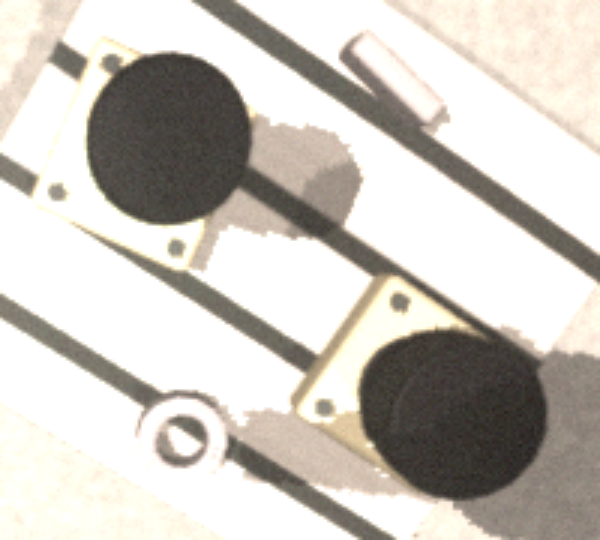

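>>> play_rows:
  steps:
    - [4,0.5,0,0,0]
    - [3.2,0.5,0,0,0]
    - [0.5,0,-2.5,0,0]
    - [0,0,-2.5,0,0]
    - [0,0,0,0,0]

```text
t: 2.6
position: [608.7, 228.6, 195.5]
ee_rot: [[-0.943, -0.004, 0.331], [-0.331, -0.001, -0.943], [0.004, -1.0, 0.0]]
wrist_force: [-0.1, 0.3, 0.5]
width: 85.3
```

```bash
python3 - <<'E'
from h import *
import pickle
c=env.get_calibration("wrist");im=env.get_image("wrist");pickle.dump(c,open("w2.pkl","wb"))
cv2.imwrite("pics/w2.png",im);print(c["eye"])
s=env.observe();print(s["t"],s["position"],s["wrist_force"])
E
```

```text
[673.31071646 252.00618283 326.48172645]
2.65 [609.58378682 228.67638634 197.58960313] [-0.30782387 -0.43124301  0.25605298]
```

View pics/w2.png

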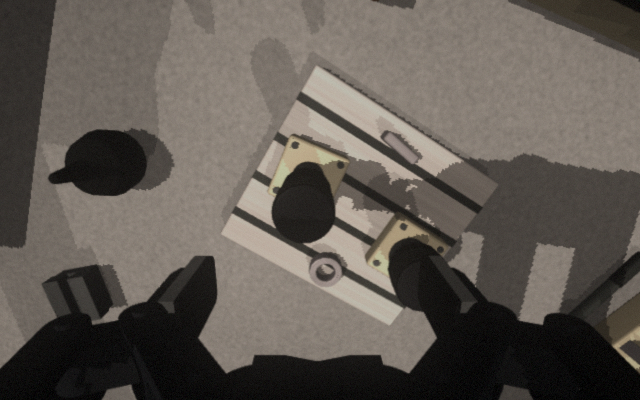

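```bash
python3 - <<'E'
from h import *
import pickle
c=pickle.load(open("w2.pkl","rb"));im=cv2.imread("pics/w2.png")
print(onz("",(304,211),140,c),onz("",(304,214),140,c), 342*18/(c["eye"][2]-140))
cv2.imwrite("pics/w2z.png",cv2.resize(np.clip(im[120:260,250:450].astype(int)*3,0,255).astype(np.uint8),None,fx=4,fy=4))
E
```

```text
[615.14619221 239.58088994 140.        ] [613.43941215 239.00244435 140.        ] 33.01127738947215
```

View pics/w2z.png

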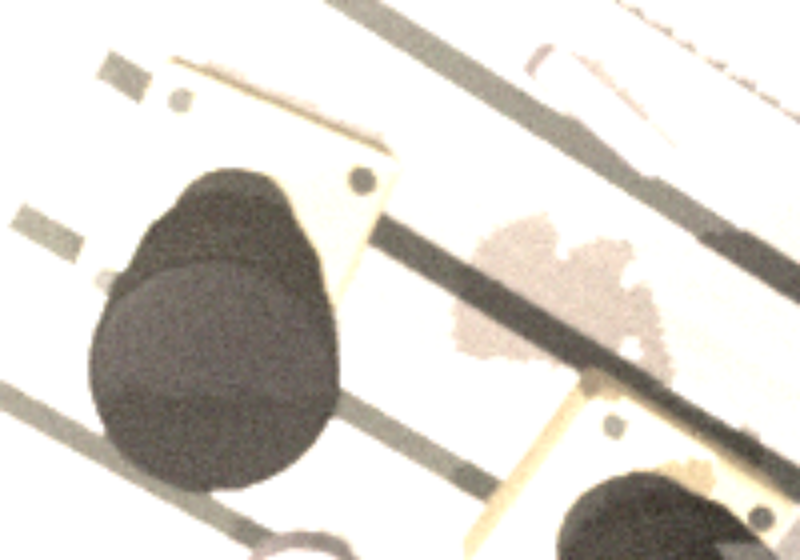

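>>> play_rows:
  steps:
    - [0.4,1,0,0,0]
    - [0,0,0,0,0]
    - [0,0,-2,0,0]
    - [0,0,-2,0,0]

```text
t: 3.05
position: [617.9, 238.4, 167.0]
ee_rot: [[-0.944, 0.014, 0.329], [-0.329, 0.002, -0.944], [-0.014, -1.0, 0.003]]
wrist_force: [-0.3, -0.2, -1.6]
width: 85.5
```

>>> play_rows:
  steps:
    - [-0.4,0.1,-2,0,0]
    - [0,0,-2,0,0]
    - [0,0,-1,0,0]
    - [0,0,0,0,0]

```text
t: 3.45
position: [614.7, 240.4, 119.2]
ee_rot: [[-0.943, 0.02, 0.331], [-0.331, 0.002, -0.944], [-0.019, -1.0, 0.004]]
wrist_force: [-0.3, -0.5, 0.3]
width: 84.8
```

>>> play_rows:
  steps:
    - [0,-0.1,-0.8,0,0]
    - [0,0,0,0,0]
    - [0,0,0,0,0]

```text
t: 3.75
position: [616.7, 239.8, 114.1]
ee_rot: [[-0.943, 0.025, 0.331], [-0.331, 0.003, -0.944], [-0.024, -1.0, 0.005]]
wrist_force: [0.1, -0.3, -0.3]
width: 85.6
```

```bash
python3 - <<'E'
from h import *
cv2.imwrite("pics/w3.png",env.get_image("wrist"))
cv2.imwrite("pics/s3.png",cv2.resize(env.get_image("scene")[120:300,300:520],None,fx=3.5,fy=3.3))
s=env.observe();print(s["t"],s["position"],s["wrist_force"])
E
```

```text
3.85 [616.40410942 239.7474307  113.85487255] [-0.16212653  0.37327308 -0.09014233]
```

View pics/w3.png

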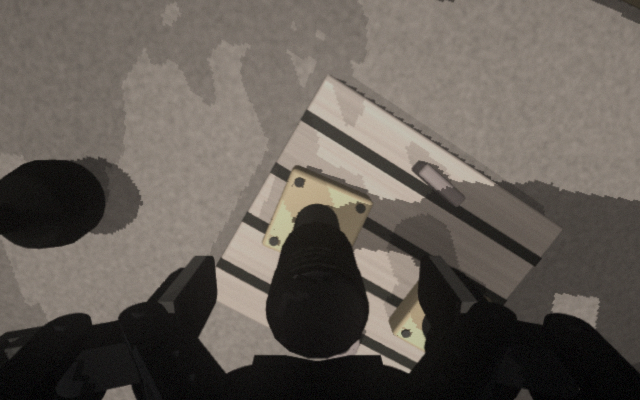

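View pics/s3.png

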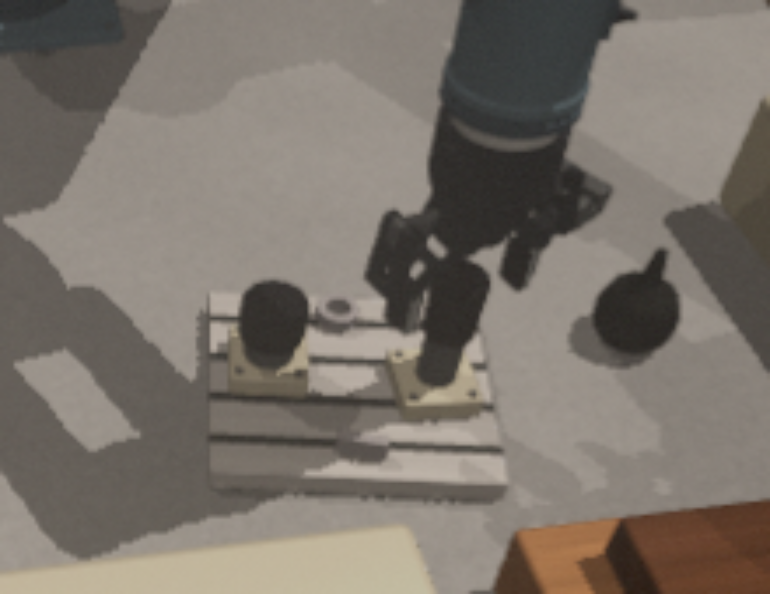

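The cap sits centred between the pads at about (317,310) in the wrist view. I'll close on it now.

>>> play_rows:
  steps:
    - [-0.2,0,-0.2,0,0.3]
    - [0,0,0,0,0.5]
    - [0,0,0,0,0.7]
    - [0,0,0,0,0.8]
    - [0,0,0,0,0.8]
    - [0,0,0,0,0.8]
  force: 35

```text
t: 4.45
position: [614.7, 239.4, 112.7]
ee_rot: [[-0.943, 0.025, 0.331], [-0.331, 0.003, -0.944], [-0.025, -1.0, 0.005]]
wrist_force: [0.2, -2.1, 0.4]
width: 35.0
```

>>> play_rows:
  steps:
    - [0,0,0.6,0,0.8]
    - [0,0,0.6,0,0.8]
    - [0,0,0.6,0,0.8]
    - [0,0,0.4,0,0.8]

```text
t: 4.85
position: [614.7, 239.4, 133.1]
ee_rot: [[-0.944, 0.023, 0.33], [-0.331, 0.003, -0.944], [-0.023, -1.0, 0.005]]
wrist_force: [2.2, -0.3, -6.3]
width: 35.4
```

>>> play_rows:
  steps:
    - [0,0,0.4,0,0.8]
    - [0,0,0.4,0,0.8]

```text
t: 5.05
position: [614.4, 239.3, 140.5]
ee_rot: [[-0.944, 0.022, 0.331], [-0.331, 0.003, -0.944], [-0.022, -1.0, 0.004]]
wrist_force: [13.8, 3.0, -36.8]
width: 35.3
```

>>> play_rows:
  steps:
    - [0,0,0.3,0,0.8]

```text
t: 5.15
position: [614.4, 239.3, 140.5]
ee_rot: [[-0.944, 0.021, 0.33], [-0.33, 0.003, -0.944], [-0.021, -1.0, 0.004]]
wrist_force: [15.1, 3.7, -35.0]
width: 35.1
```

>>> play_rows:
  steps:
    - [0,0,0.2,0,0.8]

```text
t: 5.25
position: [614.6, 239.4, 140.3]
ee_rot: [[-0.944, 0.02, 0.33], [-0.33, 0.003, -0.944], [-0.02, -1.0, 0.004]]
wrist_force: [6.6, 2.2, -13.7]
width: 35.2
```

```bash
python3 - <<'E'
from h import *
cv2.imwrite("pics/s4.png",cv2.resize(env.get_image("scene")[150:290,350:500],None,fx=4,fy=4,interpolation=cv2.INTER_CUBIC))
for i in range(3):
  env.get_image("scene");s=env.observe();print(s["t"],s["position"],s["wrist_force"])
E
```

```text
5.35 [614.60314338 239.36800739 140.3565708 ] [  8.18541633   1.61386777 -18.10956261]
5.4 [614.60216985 239.334176   140.33092532] [  7.82294506   1.13378347 -19.03617148]
5.45 [614.57917368 239.32656409 140.32981133] [  8.22697238   1.44008899 -18.37237584]
```

View pics/s4.png

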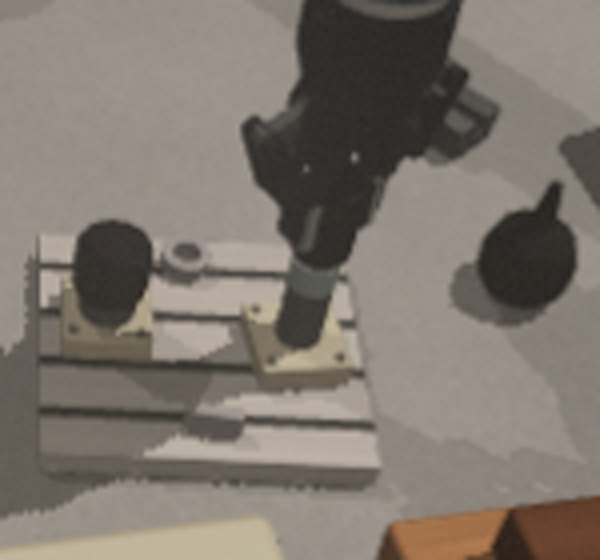

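>>> play_rows:
  steps:
    - [0.2,0,0.3,0,0.8]
    - [0.1,0,0.3,0,0.8]

```text
t: 5.65
position: [614.6, 239.3, 140.4]
ee_rot: [[-0.944, 0.01, 0.33], [-0.33, 0.002, -0.944], [-0.01, -1.0, 0.001]]
wrist_force: [0.6, -0.2, -17.1]
width: 35.0
```

At about 17 N of pull with no side force, the cap does not move, so it is on its stop. The window is visible at about (312,280) in the crop. I'll release the cap and go straight up.

>>> play_rows:
  steps:
    - [0,0,0,0,0.5]
    - [0,0,0,0,0.2]
    - [0,0,0,0,0]
    - [0,0,0,0,0]
    - [0,0,0,0,0]

```text
t: 6.15
position: [616.5, 239.7, 148.0]
ee_rot: [[-0.944, 0.018, 0.331], [-0.331, 0.003, -0.944], [-0.018, -1.0, 0.003]]
wrist_force: [-0.5, -0.1, -0.3]
width: 85.1
```

>>> play_rows:
  steps:
    - [0,0,1.5,0,0]
    - [0,0,3,0,0]
    - [0,0,3.5,0,0]
    - [0,0,3.5,0,0]
    - [-3,0,0,0,0]
    - [-4,0,0,0,0]
    - [0,0,0,0,0]

```text
t: 6.85
position: [544.5, 239.1, 271.4]
ee_rot: [[-0.944, 0.024, 0.33], [-0.33, 0.004, -0.944], [-0.024, -1.0, 0.004]]
wrist_force: [0.7, -0.7, -0.4]
width: 85.6
```

```bash
python3 - <<'E'
from h import *
import pickle
c=env.get_calibration("wrist");cv2.imwrite("pics/w5.png",env.get_image("wrist"));pickle.dump(c,open("w5.pkl","wb"))
b=env.get_image("scene");cv2.imwrite("pics/s5.png",b)
cv2.imwrite("pics/s5z.png",cv2.resize(b[190:280,225:455],None,fx=3.4,fy=3.4,interpolation=cv2.INTER_CUBIC))
print(env.observe()["position"])
E
```

```text
[548.26945121 238.86810251 271.35851757]
```

View pics/s5z.png

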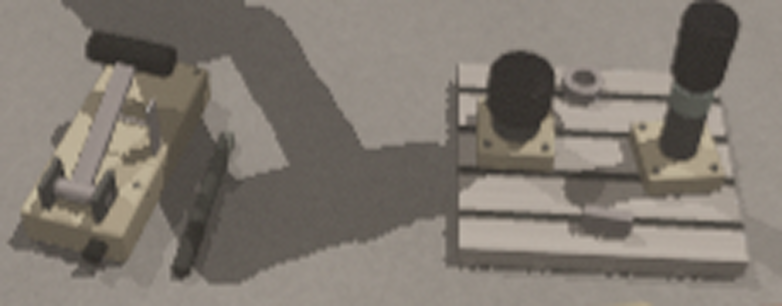

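View pics/w5.png

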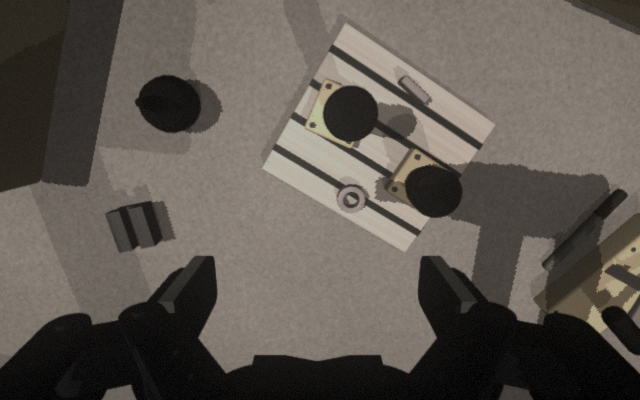

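```bash
python3 - <<'E'
from h import *
c=env.get_calibration("scene");R=np.array(c["attitude"]);K=np.array(c["intrinsics"])
import itertools
def P(p):
    r=cv2.projectPoints(np.array([p],float),cv2.Rodrigues(R.T)[0],-R.T@np.array(c["eye"]),K,np.array(c["D"]))[0].ravel()
    return ((r[0]-225)*3.4+1.2,(r[1]-190)*3.4+1.2)
for z in(140,165,168,170):print(z,P((614,239,z)))
a=cv2.imread("pics/scene0.png")[180:230,415:450];b=cv2.imread("pics/s5.png")[180:230,415:450]
for i in(a,b):
    m=(i.max(2)<62).astype(np.uint8);print([ (180+y,int(m[y].sum())) for y in range(0,50) if m[y].sum()])
E
```

```text
140 (np.float64(705.1694879014066), np.float64(48.86723655291245))
165 (np.float64(712.2737125672139), np.float64(21.83429068162046))
168 (np.float64(713.146088660866), np.float64(18.51576599038477))
170 (np.float64(713.7300980097477), np.float64(16.2943167540336))
[(199, 4), (200, 10), (201, 11), (202, 13), (203, 15), (204, 15), (205, 16), (206, 16), (207, 16), (208, 16), (209, 16), (210, 16), (211, 15), (212, 15), (213, 16), (214, 15), (215, 15), (216, 15), (217, 15), (218, 16), (219, 15), (220, 13), (221, 13), (222, 12), (223, 11), (224, 11), (225, 11), (226, 11), (227, 9), (228, 11), (229, 11)]
[(191, 8), (192, 11), (193, 13), (194, 14), (195, 16), (196, 16), (197, 16), (198, 16), (199, 17), (200, 16), (201, 16), (202, 16), (203, 16), (204, 16), (205, 16), (206, 15), (207, 15), (208, 15), (209, 16), (210, 15), (211, 14), (212, 14), (213, 13), (214, 12), (215, 9), (216, 5), (223, 1), (224, 3), (225, 3), (226, 4), (227, 2), (229, 2)]
```

```bash
python3 - <<'E'
from h import *
a=cv2.imread("pics/scene0.png").max(2).astype(float);b=cv2.imread("pics/s5.png").max(2).astype(float)
# top edge: average over centre columns; a centre ~431.5, b ~434
def edge(im,c0,r0,r1,half=2):
    p=im[r0:r1,c0-half:c0+half+1].mean(1);return np.round(p)
print(edge(a,431,194,206));print(edge(b,434,185,197))
print("bottom a",edge(a,428,214,230));print("bottom b",edge(b,430,206,226))
c=env.get_calibration("scene");R=np.array(c["attitude"]);K=np.array(c["intrinsics"])
P=lambda p:cv2.projectPoints(np.array([p],float),cv2.Rodrigues(R.T)[0],-R.T@np.array(c["eye"]),K,np.array(c["D"]))[0].ravel()
back=np.array([613-18*.93,239,0])
for z in(140,166,168,170):print(z,P(back+[0,0,z]))
f=np.array([614+18,239,0])
for z in(85,111,113,115):print(z,P(f+[0,0,z]))
E
```

```text
[146. 148. 148. 146. 121.  57.  55.  53.  53.  54.  53.  54.]
[151. 150. 151. 151. 133.  78.  56.  56.  57.  56.  54.  56.]
bottom a [51. 50. 51. 49. 49. 49. 49. 48. 49. 49. 50. 55. 59. 60. 59. 59.]
bottom b [53. 53. 52. 53. 53. 52. 52. 53. 52. 53. 54. 75. 93. 88. 88. 88. 89. 87.
 77. 73.]
140 [429.45915021 198.61870077]
166 [431.54939859 190.34698884]
168 [431.71388344 189.69627738]
170 [431.87890957 189.04345426]
85 [430.26981536 226.06222718]
111 [432.34059971 218.48604985]
113 [432.5034835  217.89029363]
115 [432.66689309 217.29263928]
```

The cap is visibly up and the window is clear. But the image shift gives about 27.3 mm and the TCP rise about 27.7 mm, not 30. Before I trust it, I'll regrip and pull once more.

>>> play_rows:
  steps:
    - [4,0,0,0,0]
    - [2.6,0,0,0,0]
    - [0,0,0,0,0]
    - [0,0,0,0,0]

```text
t: 7.35
position: [617.8, 238.3, 270.6]
ee_rot: [[-0.944, 0.027, 0.329], [-0.329, 0.004, -0.944], [-0.027, -1.0, 0.005]]
wrist_force: [0.3, -0.4, -0.0]
width: 85.3
```

>>> play_rows:
  steps:
    - [-0.4,0.1,-4,0,0]
    - [0,0,-3,0,0]
    - [0,0,-2,0,0]
    - [0,0,-1,0,0]
    - [0,0,0,0,0]

```text
t: 7.85
position: [612.6, 239.4, 168.7]
ee_rot: [[-0.944, 0.029, 0.328], [-0.328, 0.004, -0.945], [-0.029, -1.0, 0.006]]
wrist_force: [-0.2, 0.1, 0.3]
width: 85.1
```

>>> play_rows:
  steps:
    - [0.2,0,-1.4,0,0]
    - [0,0,-1.2,0,0]
    - [0,0,0,0,0]
    - [0,0,0,0,0]

```text
t: 8.25
position: [616.3, 239.8, 143.8]
ee_rot: [[-0.944, 0.034, 0.329], [-0.329, 0.005, -0.944], [-0.034, -0.999, 0.006]]
wrist_force: [0.5, -0.2, -0.2]
width: 85.3
```

>>> play_rows:
  steps:
    - [-0.2,0,0,0,0.4]
    - [0,0,0,0,0.8]
    - [0,0,0,0,0.8]
    - [0,0,0,0,0.8]
    - [0,0,0,0,0.8]
    - [0,0,0,0,0.8]
  force: 50

```text
t: 8.85
position: [615.1, 239.6, 145.7]
ee_rot: [[-0.944, 0.037, 0.328], [-0.328, 0.006, -0.945], [-0.037, -0.999, 0.007]]
wrist_force: [0.2, -0.7, 0.2]
width: 35.0
```

>>> play_rows:
  steps:
    - [0,0,0.3,0,0.8]

```text
t: 8.95
position: [614.9, 239.5, 146.1]
ee_rot: [[-0.944, 0.036, 0.328], [-0.328, 0.006, -0.945], [-0.035, -0.999, 0.006]]
wrist_force: [10.0, 1.4, -28.1]
width: 34.9
```

>>> play_rows:
  steps:
    - [0,0,0.3,0,0.8]

```text
t: 9.05
position: [614.9, 239.5, 146.1]
ee_rot: [[-0.944, 0.034, 0.328], [-0.328, 0.006, -0.945], [-0.034, -0.999, 0.006]]
wrist_force: [9.0, 0.7, -19.4]
width: 35.0
```

>>> play_rows:
  steps:
    - [0,0,0.3,0,0.8]

```text
t: 9.15
position: [615.0, 239.5, 146.1]
ee_rot: [[-0.944, 0.032, 0.327], [-0.327, 0.005, -0.945], [-0.032, -0.999, 0.005]]
wrist_force: [7.2, 0.6, -17.1]
width: 34.7
```

The cap hits a hard stop at once (28 N for 0.4 mm), so it is at its top stop. I'll release it, rise clear, and go to the handle.

>>> play_rows:
  steps:
    - [0,0,0,0,0.4]
    - [0,0,0,0,0]
    - [0,0,0,0,0]
    - [0,0,0,0,0]
    - [0,0,2,0,0]
    - [0,0,4,0,0]
    - [0,0,4,0,0]
    - [0,0,2,0,0]

```text
t: 9.95
position: [611.6, 239.4, 267.7]
ee_rot: [[-0.944, 0.025, 0.328], [-0.328, 0.004, -0.945], [-0.025, -1.0, 0.004]]
wrist_force: [0.8, 0.2, 0.2]
width: 85.7
```

>>> play_rows:
  steps:
    - [-1,-3,0,-5,0]
    - [-1.2,-4,0,-6,0.5]
    - [-1.2,-4,0,-6,1]
    - [-1.2,-4,0,-6,1]
    - [-1.2,-4,0,-6,1]
    - [-1.2,-4,0,-6,1]
    - [-1.2,-4,0,-5,1]
    - [-1.2,-4,0,0,1]
  force: 40

```text
t: 10.75
position: [516.2, -74.0, 280.4]
ee_rot: [[-0.927, 0.044, -0.373], [0.373, -0.021, -0.928], [-0.049, -0.999, 0.003]]
wrist_force: [0.7, 0.0, -0.4]
width: 0.1
```

```bash
python3 - <<'E'
from h import *
s=env.observe();print(s["t"],s["position"],s["qpos"],np.degrees(np.arctan2(s["ee_rot"][1][2],s["ee_rot"][0][2])))
b=env.get_image("scene");cv2.imwrite("pics/s6z.png",cv2.resize(b[140:290,225:455],None,fx=3.4,fy=3.4,interpolation=cv2.INTER_CUBIC))
g=b.max(2).astype(float);print(np.round(g[185:197,432:437].mean(1)),np.round(g[206:226,428:433].mean(1)))
E
```

```text
10.75 [516.2092318  -74.00824122 280.39821929] [-0.35369726  0.15405336  1.57504677 -0.00425298  1.36351187  1.60021089] -111.91026102933363
[138. 142. 147. 150. 132.  75.  54.  53.  54.  55.  54.  55.] [52. 52. 50. 52. 50. 51. 50. 50. 51. 50. 54. 74. 92. 88. 87. 87. 88. 85.
 75. 70.]
```

View pics/s6z.png

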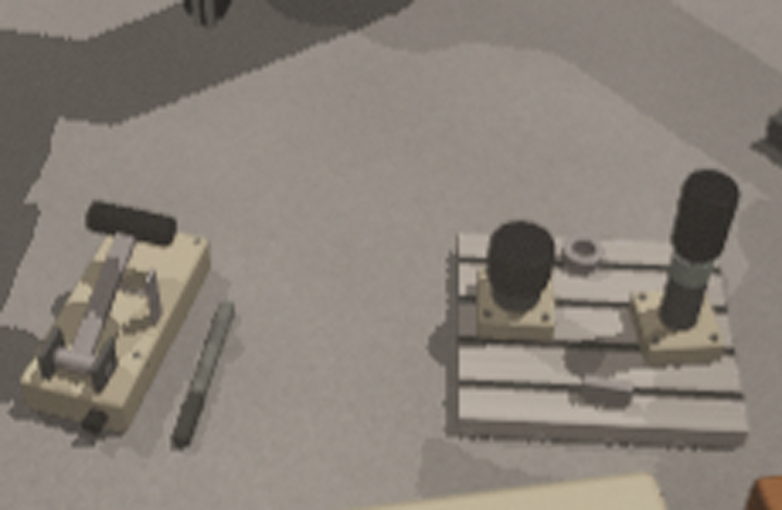

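The cap looks the same as before the second pull, with the window clear, and the short cap is shut. Now I'll move over the bar.

>>> play_rows:
  steps:
    - [-1,-3.5,-2,0,1]
    - [-0.8,-3,-3,0,1]
    - [0,0,-2,0,1]
    - [0,0,0,0,1]
    - [0,0,0,0,1]

```text
t: 11.3
position: [496.6, -150.4, 214.2]
ee_rot: [[-0.924, 0.053, -0.379], [0.378, -0.031, -0.925], [-0.061, -0.998, 0.009]]
wrist_force: [0.2, 1.1, -0.0]
width: -0.0
```

```bash
python3 - <<'E'
from h import *
c=env.get_calibration("wrist")
im=env.get_image("wrist");cv2.imwrite("pics/w7.png",im)
s=env.observe();print(s["t"],s["position"],s["ee_rot"],s["wrist_force"])
R=np.array(c["attitude"]);K=np.array(c["intrinsics"])
P=lambda p:cv2.projectPoints(np.array([p],float),cv2.Rodrigues(R.T)[0],-R.T@np.array(c["eye"]),K,np.array(c["D"]))[0].ravel()
for p in[(500.5,-147,94),(512.6,-117,82),(488.6,-176.5,82),(497,-145.5,78)]:print(p,P(p))
E
```

```text
11.35 [ 496.63532503 -150.14080802  214.2603977 ] [[-0.92407239  0.05287677 -0.37854228]
 [ 0.37737199 -0.03098237 -0.92554334]
 [-0.06066788 -0.9981203   0.00867574]] [-0.54332577 -0.55323659  0.05420294]
(500.5, -147, 94) [309.99403975 203.93241117]
(512.6, -117, 82) [269.68802263 200.93804071]
(488.6, -176.5, 82) [349.94534647 200.34497152]
(497, -145.5, 78) [310.17892086 204.18372493]
```

View pics/w7.png

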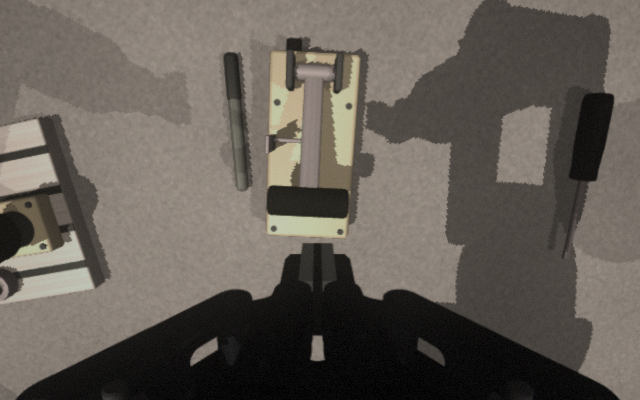

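The wrist view shows the bar at (308,201), against a prediction of (310,204). That fits, so I'll descend.

>>> play_rows:
  steps:
    - [0.2,0.4,-2.5,0,1]
    - [0,0,-2.5,0,1]
    - [0,0,-1.5,0,1]
    - [0,0,-0.5,0,1]
    - [0,0,0,0,1]
    - [0,0,0,0,1]

```text
t: 11.95
position: [505.4, -144.2, 151.8]
ee_rot: [[-0.926, 0.068, -0.372], [0.37, -0.038, -0.928], [-0.077, -0.997, 0.01]]
wrist_force: [-0.3, 0.9, 0.8]
width: -0.4
```

>>> play_rows:
  steps:
    - [-0.7,-0.15,-1,0,1]
    - [0,0,-1,0,1]
    - [0,0,-0.5,0,1]
    - [0,0,0,0,1]
    - [0,0,0,0,1]

```text
t: 12.45
position: [498.9, -146.3, 127.1]
ee_rot: [[-0.926, 0.072, -0.372], [0.37, -0.04, -0.928], [-0.082, -0.997, 0.01]]
wrist_force: [-0.3, 0.1, 0.2]
width: -0.2
```

>>> play_rows:
  steps:
    - [-0.1,0,-0.8,0,1]
    - [0,0,-0.4,0,1]
    - [0,0,0,0,1]

```text
t: 12.75
position: [498.1, -146.6, 114.3]
ee_rot: [[-0.925, 0.072, -0.372], [0.37, -0.04, -0.928], [-0.082, -0.997, 0.01]]
wrist_force: [0.5, 0.6, 0.3]
width: 0.2
```

>>> play_rows:
  steps:
    - [0,0,-0.3,0,1]
    - [0,0,-0.3,0,1]

```text
t: 12.95
position: [498.4, -146.7, 108.2]
ee_rot: [[-0.925, 0.073, -0.372], [0.37, -0.04, -0.928], [-0.083, -0.997, 0.011]]
wrist_force: [0.4, -1.0, -0.8]
width: 0.1
```

>>> play_rows:
  steps:
    - [0,0,-0.2,0,1]

```text
t: 13.05
position: [498.4, -146.7, 105.9]
ee_rot: [[-0.925, 0.073, -0.372], [0.37, -0.04, -0.928], [-0.083, -0.997, 0.011]]
wrist_force: [-0.6, -0.4, 0.6]
width: -0.1
```

>>> play_rows:
  steps:
    - [0,0,-0.2,0,1]

```text
t: 13.15
position: [498.2, -146.6, 103.8]
ee_rot: [[-0.925, 0.072, -0.372], [0.37, -0.04, -0.928], [-0.082, -0.997, 0.01]]
wrist_force: [-3.3, 1.5, 4.6]
width: -0.1
```

>>> play_rows:
  steps:
    - [0,0,-0.2,0,1]

```text
t: 13.25
position: [497.5, -146.2, 101.6]
ee_rot: [[-0.926, 0.071, -0.372], [0.37, -0.04, -0.928], [-0.08, -0.997, 0.01]]
wrist_force: [-3.1, 2.0, 4.6]
width: -0.1
```

>>> play_rows:
  steps:
    - [0,0,-0.2,0,1]

```text
t: 13.35
position: [496.8, -145.9, 99.6]
ee_rot: [[-0.926, 0.069, -0.371], [0.369, -0.039, -0.928], [-0.079, -0.997, 0.01]]
wrist_force: [-3.6, 1.5, 5.4]
width: 0.0
```

>>> play_rows:
  steps:
    - [0,0,-0.2,0,1]
    - [0,0,-0.2,0,1]

```text
t: 13.55
position: [495.4, -145.2, 95.6]
ee_rot: [[-0.926, 0.067, -0.371], [0.369, -0.038, -0.929], [-0.076, -0.997, 0.011]]
wrist_force: [-4.3, 1.1, 6.0]
width: 0.1
```

>>> play_rows:
  steps:
    - [0,0,-0.2,0,1]

```text
t: 13.65
position: [494.8, -144.9, 93.6]
ee_rot: [[-0.926, 0.066, -0.371], [0.369, -0.038, -0.929], [-0.075, -0.997, 0.011]]
wrist_force: [-3.6, 1.8, 6.0]
width: 0.0
```

>>> play_rows:
  steps:
    - [0,0,-0.2,0,1]

```text
t: 13.75
position: [494.2, -144.7, 91.8]
ee_rot: [[-0.927, 0.065, -0.371], [0.369, -0.037, -0.929], [-0.074, -0.997, 0.011]]
wrist_force: [-3.5, 1.0, 5.8]
width: 0.2
```

```bash
python3 - <<'E'
from h import *
b=env.get_image("scene");cv2.imwrite("pics/s8z.png",cv2.resize(b[150:290,205:385],None,fx=4,fy=4,interpolation=cv2.INTER_CUBIC))
s=env.observe();print(s["t"],s["position"],s["wrist_force"])
E
```

```text
13.8 [ 494.15839668 -144.62062773   91.53790826] [-3.41186874  1.50369742  6.01085645]
```

View pics/s8z.png

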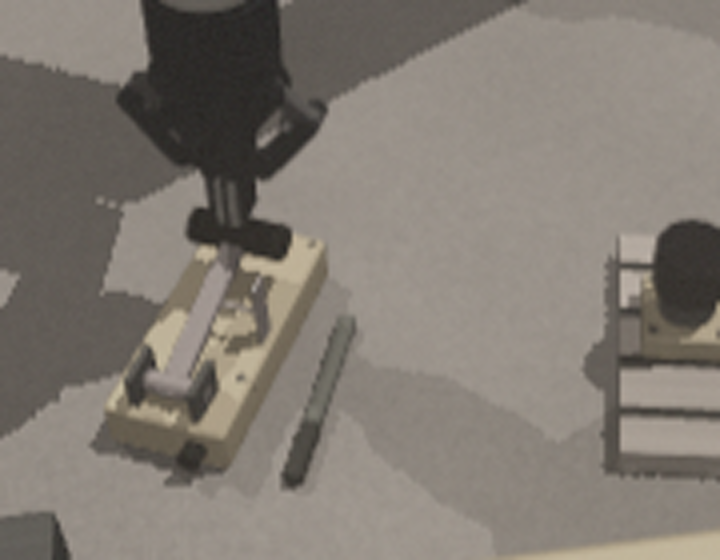

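>>> play_rows:
  steps:
    - [0,0,-0.15,0,1]

```text
t: 13.9
position: [493.8, -144.5, 90.3]
ee_rot: [[-0.927, 0.064, -0.37], [0.369, -0.037, -0.929], [-0.074, -0.997, 0.011]]
wrist_force: [-3.1, 2.2, 6.4]
width: 0.2
```

>>> play_rows:
  steps:
    - [0,0,-0.15,0,1]

```text
t: 14.0
position: [493.4, -144.3, 89.1]
ee_rot: [[-0.927, 0.064, -0.37], [0.369, -0.037, -0.929], [-0.073, -0.997, 0.011]]
wrist_force: [-3.8, 2.2, 6.3]
width: -0.2
```

>>> play_rows:
  steps:
    - [0,0,0,0,1]
    - [0,0,0,0,1]

```text
t: 14.2
position: [493.6, -144.4, 89.9]
ee_rot: [[-0.927, 0.065, -0.37], [0.368, -0.038, -0.929], [-0.074, -0.997, 0.011]]
wrist_force: [-1.1, 1.6, 6.9]
width: 0.0
```

```bash
python3 - <<'E'
from h import *
b=env.get_image("scene");cv2.imwrite("pics/s9.png",b);cv2.imwrite("pics/s9z.png",cv2.resize(b[190:270,225:305],None,fx=7,fy=7,interpolation=cv2.INTER_CUBIC))
for i in range(6):
  env.get_image("top")
  s=env.observe();print(s["t"],np.round(s["position"],2),np.round(s["wrist_force"],2))
E
```

```text
14.3 [ 493.62 -144.4    89.94] [-2.13  2.04  5.77]
14.35 [ 493.62 -144.38   89.94] [-2.2   1.13  6.3 ]
14.4 [ 493.63 -144.4    89.93] [-2.61  1.29  4.97]
14.45 [ 493.63 -144.38   89.93] [-2.04  0.36  6.03]
14.5 [ 493.61 -144.39   89.91] [-2.7   1.83  5.83]
14.55 [ 493.65 -144.4    89.95] [-2.93  0.53  6.31]
```

View pics/s9z.png

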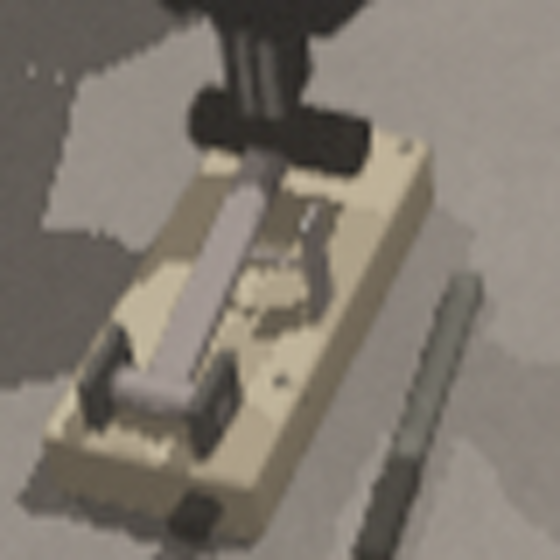

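```bash
python3 - <<'E'
from h import *
c=env.get_calibration("scene");R=np.array(c["attitude"]);K=np.array(c["intrinsics"])
P=lambda p:cv2.projectPoints(np.array([p],float),cv2.Rodrigues(R.T)[0],-R.T@np.array(c["eye"]),K,np.array(c["D"]))[0].ravel()
ax=np.array([.927,-.375])
cx=np.array([500.5,-147])+39*ax  # box centre
for q in(0,.1,.125,.15,.175,.2,.3):
    a=.34-q; x=65-110*np.cos(a); z=45+110*np.sin(a); xy=cx+ax*x
    print(q,round(x,1),round(z,1),P((*xy,z)).round(2))
a=cv2.imread("pics/scene0.png").max(2).astype(float);b=cv2.imread("pics/s9.png").max(2).astype(float)
def sub(p,lo,hi):
    return p
for n,im in(("a",a),("b",b)):
    for col in(252,253,254,271,272,273,274,275):
        print(n,col,im[196:218,col].astype(int).tolist())
E
```

```text
0 -38.7 81.7 [262.66 205.4 ]
0.1 -41.8 71.1 [263.61 207.48]
0.125 -42.5 68.5 [263.83 208.06]
0.15 -43.0 65.8 [264.03 208.65]
0.175 -43.5 63.1 [264.22 209.26]
0.2 -43.9 60.3 [264.41 209.89]
0.3 -44.9 49.4 [265.05 212.6 ]
a 252 [145, 144, 131, 93, 65, 55, 55, 54, 52, 51, 52, 60, 112, 144, 143, 143, 143, 139, 125, 128, 126, 110]
a 253 [146, 145, 132, 86, 58, 53, 56, 54, 54, 52, 50, 53, 104, 144, 144, 145, 137, 125, 142, 160, 145, 107]
a 254 [145, 144, 131, 84, 59, 55, 55, 55, 51, 56, 51, 52, 88, 131, 145, 139, 137, 157, 162, 164, 146, 108]
a 271 [144, 144, 144, 144, 145, 144, 126, 67, 57, 58, 58, 55, 55, 52, 53, 51, 121, 165, 170, 183, 183, 182]
a 272 [144, 143, 143, 143, 144, 144, 127, 69, 57, 57, 54, 55, 54, 52, 53, 52, 101, 150, 166, 174, 182, 184]
a 273 [143, 145, 143, 142, 143, 143, 137, 102, 58, 57, 58, 56, 55, 56, 55, 51, 98, 148, 171, 181, 182, 183]
a 274 [145, 144, 143, 143, 141, 144, 138, 105, 54, 58, 55, 55, 53, 55, 54, 54, 116, 162, 173, 183, 183, 182]
a 275 [147, 144, 143, 140, 141, 143, 142, 121, 64, 55, 49, 53, 55, 50, 60, 99, 145, 163, 171, 183, 182, 183]
b 252 [149, 150
[... 154 characters left out ...]
 48, 50, 48, 66, 116, 147, 146, 145, 127, 126, 126]
b 254 [151, 151, 151, 151, 149, 135, 90, 51, 48, 51, 48, 49, 49, 49, 57, 108, 159, 182, 171, 125, 126, 127]
b 271 [150, 149, 149, 149, 149, 152, 151, 154, 144, 106, 51, 47, 49, 53, 47, 53, 53, 49, 72, 148, 188, 172]
b 272 [151, 150, 149, 148, 149, 151, 153, 153, 153, 127, 50, 48, 49, 51, 51, 50, 54, 51, 65, 146, 191, 187]
b 273 [151, 150, 149, 147, 148, 150, 152, 152, 151, 133, 68, 49, 53, 51, 54, 53, 52, 53, 54, 140, 189, 190]
b 274 [152, 150, 149, 148, 148, 150, 151, 153, 153, 136, 83, 53, 57, 55, 55, 55, 53, 53, 51, 117, 175, 191]
b 275 [153, 151, 148, 147, 149, 151, 151, 151, 151, 142, 105, 57, 56, 55, 54, 51, 53, 53, 50, 137, 187, 190]
```

By image shift the handle is at about 0.135 rad, and by TCP drop from contact about 0.14. One small push more.

>>> play_rows:
  steps:
    - [0,0,-0.12,0,1]

```text
t: 14.65
position: [493.5, -144.3, 89.2]
ee_rot: [[-0.927, 0.065, -0.37], [0.368, -0.038, -0.929], [-0.074, -0.997, 0.011]]
wrist_force: [-4.0, 1.5, 6.1]
width: -0.4
```

```bash
python3 - <<'E'
from h import *
for i in range(8):
  b=env.get_image("scene")
  s=env.observe();print(s["t"],np.round(s["position"],2),np.round(s["wrist_force"],2))
cv2.imwrite("pics/s10.png",b)
b=b.max(2)
for col in(271,272,273,274):print(b[202:218,col].tolist())
cv2.imwrite("pics/w10.png",env.get_image("wrist"))
E
```

```text
14.7 [ 493.41 -144.28   89.05] [-2.82  0.62  5.69]
14.75 [ 493.42 -144.28   89.08] [-4.48  1.48  6.46]
14.8 [ 493.4  -144.28   89.08] [-4.12  0.3   7.03]
14.85 [ 493.41 -144.28   89.1 ] [-3.83  1.31  6.91]
14.9 [ 493.44 -144.29   89.12] [-2.86  2.08  6.13]
14.95 [ 493.44 -144.28   89.13] [-2.8   0.96  7.18]
15.0 [ 493.45 -144.29   89.13] [-2.82  0.91  5.74]
15.05 [ 493.42 -144.3    89.12] [-3.66  1.36  6.68]
[150, 153, 152, 127, 53, 48, 53, 51, 49, 52, 50, 51, 63, 144, 189, 172]
[153, 154, 153, 132, 65, 48, 51, 52, 49, 51, 53, 50, 53, 141, 190, 188]
[151, 155, 152, 131, 68, 55, 51, 51, 54, 52, 55, 52, 52, 118, 174, 190]
[152, 152, 152, 142, 103, 57, 56, 56, 56, 54, 50, 55, 51, 91, 157, 189]
```

View pics/s10.png

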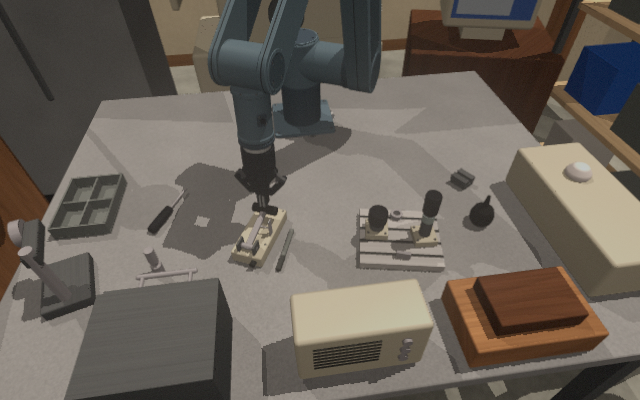

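View pics/w10.png

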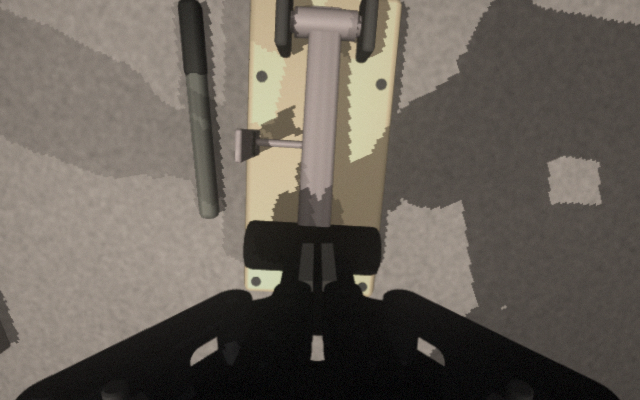

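The hold is steady at z 89.1 mm, 15.7 mm below contact, with about 6.5 N of push, which matches mid travel. The fingertips are centred on the bar at (315,250) in the wrist view. The tall cap is up, the short one is shut, and the other items look unmoved. Handing in.

```bash
python3 - <<'E'
from workcell import env
print(env.hand_in());s=env.observe();print(s["t"],s["position"],s["wrist_force"])
E
```

```text
the job is handed in; nothing more can be done
None
the job is handed in; nothing more can be done
```

I pulled the tall column's cap up to its stop and let go of it. I then pushed the dead-man handle down to about mid travel with the closed fingertips, and handed in at about 15 s while still holding it there. No verdict was reported.

- **Tall cap:** the light window is visible in the scene view. The measured lift was about 27.3 mm from the pictures and 27.7 mm from the tool, short of the stated 30 mm. I regripped it and pulled again: it met a hard stop at once (28 N for 0.4 mm of movement), so I took it to be on its stop.
- **Pull force:** the wrist force reached about 37 N when the cap first met its stop; I found no sign of a limit being passed.
- **Handle:** the tool sat about 15.7 mm below first contact, against about 16 mm for mid travel. The steady upward force was about 6.5 N, which is the mid-travel value. Together these put the handle at roughly 0.145 rad. An image check just before the last small push gave about 0.135 rad. It never came near the bottom stop.
- **Other items:** in the last scene picture the short cap is still shut and the loose items look unmoved.

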